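# Break down the pressing mould

### The arm

A 6-joint arm with a two-finger parallel gripper is mounted at the origin on the work surface. World frame = base frame: x ahead of the robot, y to its left, z up, the work surface at z = 0. Lengths are in m, angles in rad, forces in N, time in s.
With the tool pointing down it reaches from about 0.325 to 0.9 m from the base axis. Payload 6.1 kg.
Tool frame: the origin (TCP) lies midway between the tips of the shut fingers; the grasp point (between the pads) lies 19 mm behind it; x points along the fingers, y is the direction in which the jaws open and shut, and the axes are right-handed (so a half turn about x gives the same grasp; the last joint's range is limited). The gripper opens to 85 mm and grips with 20 to 120 N. Pads are 22 mm wide; open, the fingers measure 114 mm over their backs; the gripper's body (76 mm by 85 mm) begins 54 mm behind the grasp point. The pads swing forward as they close: fully open they stand 13 mm farther back than shut.
Start: joints at [-1.365, 0.22, 1.526, -0, 1.395, -0.126], TCP at [0.204, -0.591, 0.231] pointing down, gripper open.
Joint ranges: [-2.98, 2.98], [-0.91, 2.08], [0.09, 2.57], [-1.24, 4.39], [0.2, 2.65], [-2.68, 2.68]. Speed limits (rad/s): [2.57, 2.57, 3.01, 3.14, 3.14, 3.14].

### API

Orientations are given as [roll, pitch, yaw] about the fixed x, y, z axes, in that order (R = Rz(yaw) Ry(pitch) Rx(roll)).
In Python, from plant import movep, move_l, set_joints, gripper_to, hold, inverse_kinematics, observe, get_image, get_calibration, Unreachable, job_done gives the robot as it stands. Calls block until the motion is done:
- movep(position, orientation): joint-space move of the TCP to a pose.
- move_l(position, feed=0.15, rotation=None, max_force=None): straight line of the TCP; rotation=None keeps the orientation; feed is the mean speed in m/s. With max_force (N) it stops when the force on the tool has changed by that much, and returns True; else False.
- set_joints(angles): joint-space move.
- gripper_to(opening, f_grip=None): finger opening in m; f_grip is the grip in N (None keeps the last); returns when the fingers have stopped.
- hold(seconds).
- inverse_kinematics(position, orientation): joint angles nearest the present ones, or None.
- observe(): the state.
- get_image(name): name is "side" or "top" or "wrist"; returns (picture, depth): 384x512x3 uint8, red, green, blue; 384x512 float32, m along the optical axis (not along the pixel's ray), 0 where there is no reading.
- get_calibration(name): a dict with "intrinsics" (3x3 intrinsics, pixels), "world_from_camera" (4x4, takes a point from camera to world coordinates). Camera axes: x right, y down, z forward; pixel columns grow to the right and rows downward; lengths in m; the calibration is good to about 2 mm. The wrist camera is an equidistant fisheye: a pixel r from the principal point sees the ray r / f radians off the axis. A picture is of the moment at which its call begins: read the wrist's pose just before it. get_calibration takes no time and is no camera call; for the wrist camera it gives the pose at the moment of the call.
A pose or a line that the arm cannot do raises Unreachable and nothing moves.
- job_done(): hands the job in, once; it reports no verdict.
The state is a dict: "time_s": time; "q": joint angles; "joint_velocities": joint speeds; "joint_torque": joint torques, N m; "eef_pos": TCP position; "tcp_rot": TCP orientation; "ft_force": force on the tool from outside, world axes, zero at the start; "torque": the same for the moment, N m; "opening": finger opening in m.
Only numpy, scipy, OpenCV 4.12 (cv2) and the standard library are available. Lean on these libraries where they do the work, as an engineer would, in place of code of your own. Each camera call takes 0.05 s, during which the arm holds its last target. There are 200 camera calls.

### The job

Take the stacked pressing mould apart from the top and put each part upright in the middle of its own place on the bench: the plunger nose-down in the small steel cup, the cap ring over the post and down onto its foot, the mould body on the support arms of the ring burner, and the square base plate flat on the iron slab. Set the parts down rather than letting them drop, let go of them all, and leave the green glass tumbler and bowl standing where they are.

Things in the scene. Friction and masses are not known exactly. Their poses are not given: they have to be found in the camera images.
- plunger: Plunger, top of the stack: bright steel, 78 mm tall. From below: tapered nose 34 mm long (24 mm across its flat end, 28 at the top); flange 40 mm across, 34 to 42 mm above the origin; stem 18 mm across, 42 to 78 mm above it, the part to grip. In the stack the flange rests on the cap ring, the nose hangs inside. 0.27 kg. Origin: centre of the nose's flat end; z up the stem.
- ring: Cap ring, second from the top: dark iron ring, bore 31 mm, 26 mm tall: its lowest 4 mm is a spigot 34 mm across, above that (4 to 26 mm over the origin) a rim 48 mm across. In the stack the spigot sits loosely in the mould body's bore and the rim stands on the body's top face, which juts 4 mm beyond it. 0.16 kg. Origin: centre of the spigot's underside; z up.
- body: Mould body, third from the top: bright steel tube 56 mm outside diameter, 50 mm tall, bore 38 mm, open at both ends. In the stack it stands on the base plate, round the plate's spigot. 0.48 kg. Origin: centre of its underside; z up.
- base: Base plate, bottom of the stack, standing on the bench: dark iron, 62 x 62 mm square, 16 mm thick, with a round spigot 34 mm across and 6 mm high on the middle of its top. Its corners show from above under the round body. 0.48 kg. Origin: centre of its underside; z up, x and y along the sides of the square.
- cup: The plunger's place, fixed: small round steel cup 20 mm tall, 52 mm outside and 44 mm inside diameter, inner floor 6 mm above the bench, on a thin round foot 72 mm across. The plunger stands on its floor on the nose. Origin: centre of its underside; z up.
- post: The cap ring's place, fixed: upright steel post 14 mm in diameter in the middle of a round dark iron foot 90 mm across and 8 mm thick; the post's top is 45 mm above the bench. Origin: centre of the foot's underside; z up.
- burner: The mould body's place, fixed: round gas ring burner 104 mm across with four flat iron support arms along its diagonals (10 to 60 mm out from the middle, 8 mm wide), their tops level, 28 mm above the bench; a short brass gas inlet along its +x ends 80 mm from the middle. Origin: its middle, at bench level; z up.
- slab: The base plate's place, fixed: plain square dark iron dressing slab 110 x 110 mm, 14 mm thick, flat on top. Origin: centre of its underside; z up, x and y along its sides.
- tumbler: Finished green glass tumbler standing among the stands, 75 mm tall, 68 mm across the mouth. Not to be disturbed. Origin: centre of its underside; z up.
- bowl: Finished green glass bowl at the left (+y) of the stands, 45 mm tall, 92 mm across the mouth. Not to be disturbed. Origin: centre of its underside; z up.
Things that resemble listed ones, but are neither listed nor needed, are in the scene too. What is shaped like the plunger but blue or red is not meant.

How it is judged:
At the end, for the whole second after the job is handed in: Plunger on the cup floor (13 mm of its centre), cap ring on the post's foot (12 mm), mould body on the burner's arms (15 mm), base plate on the slab (20 mm), heights within 4 mm, tilts under 0.08 to 0.12 rad, all released and at rest; tumbler and bowl upright, moved under 20 mm (horizontal distance between plunger and cup below 0.013 m and z of plunger in the frame of cup between 0.002 and 0.01 m and angle between plunger's own z axis and vertical below 0.12 rad and horizontal distance between ring and post below 0.012 m and z of ring in the frame of post between 0.004 and 0.012 m and angle between ring's own z axis and vertical below 0.1 rad and horizontal distance between body and burner below 0.015 m and z of body in the frame of burner between 0.024 and 0.032 m and angle between each of body, base's own z axis and vertical below 0.08 rad and horizontal distance between base and slab below 0.02 m and z of base in the frame of slab between 0.01 and 0.018 m and linear speed of each of plunger, ring, body, base below 0.02 m/s and angular speed of each of plunger, ring, body, base below 0.2 rad/s and distance of each of tumbler, bowl from where it was at the start of the episode below 0.02 m and angle between each of tumbler, bowl's own z axis and vertical below 0.15 rad); the robot touches nothing.
It fails at once if a mould part is let fall from more than about 30 mm (moves faster than 0.75 m/s with no finger on it) ((linear speed of plunger above 0.75 m/s and contact force between the fingers and plunger below 0.05 N) or (linear speed of ring above 0.75 m/s and contact force between the fingers and ring below 0.05 N) or (linear speed of body above 0.75 m/s and contact force between the fingers and body below 0.05 N) or (linear speed of base above 0.75 m/s and contact force between the fingers and base below 0.05 N)).
It fails at once if the finished glass tumbler is pushed more than 20 mm or tipped (distance of tumbler from where it was at the start of the episode above 0.02 m or angle between tumbler's own z axis and vertical above 0.3 rad).
It fails at once if the finished glass bowl is pushed more than 20 mm or tipped (distance of bowl from where it was at the start of the episode above 0.02 m or angle between bowl's own z axis and vertical above 0.3 rad).
It also fails if it takes over 134 s, if anything falls off the work surface, if the arm or the gripper's body presses on something with over 40 N, if the wrist force passes 120 N, or if a joint passes its speed limit or range.

## Working session

There is one attempt and no reset: what is moved stays moved. The work goes in short steps, each a Python script; the robot and the scene stay as the last script left them, time stands still between calls to the robot, and variables do not carry over. Pictures are saved under pics/ and viewed, about 12 in all and at most 16, crops included, and the job is handed in when it is done.

```bash
mkdir -p pics; ls
cat > h.py <<'E'
import numpy as np, cv2
from plant import *
def snap(n):
    c=get_calibration(n); p,d=get_image(n)
    return p,d,np.array(c["intrinsics"]),np.array(c["world_from_camera"])
def save(p,f): cv2.imwrite("pics/"+f,cv2.cvtColor(p,cv2.COLOR_RGB2BGR))
def cloud(d,K,T):
    v,u=np.indices(d.shape); P=np.stack([(u-K[0,2])/K[0,0]*d,(v-K[1,2])/K[1,1]*d,d],-1)
    W=P@T[:3,:3].T+T[:3,3]; W[d<=0]=np.nan; return W
E
python3 - <<'E'
from h import *
for n in("top","side"):
    p,d,K,T=snap(n); np.savez(n+"0",p=p,d=d,K=K,T=T); save(p,n+"0.png"); print(n,K.round(1).tolist(),T.round(3).tolist(),(d>0).mean(), d[d>0].min(), d.max())
E
```

```text
pics
top [[360.8, 0.0, 255.2], [0.0, 360.8, 191.9], [0.0, 0.0, 1.0]] [[-0.005, -0.99, 0.141, 0.458], [-1.0, 0.006, 0.009, 0.033], [-0.009, -0.141, -0.99, 0.963], [0.0, 0.0, 0.0, 1.0]] 0.9959818522135416 0.596819 1.8968083
side [[379.5, 0.0, 257.8], [0.0, 379.5, 188.7], [0.0, 0.0, 1.0]] [[-0.923, -0.221, 0.315, 0.264], [-0.384, 0.559, -0.735, 0.822], [-0.013, -0.799, -0.601, 0.706], [0.0, 0.0, 0.0, 1.0]] 0.9959971110026041 0.62021756 3.9840648
```

View pics/top0.png

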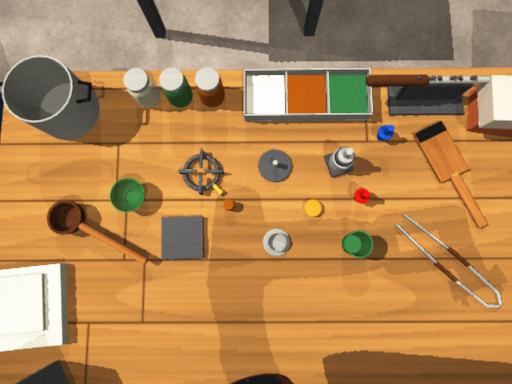

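View pics/side0.png

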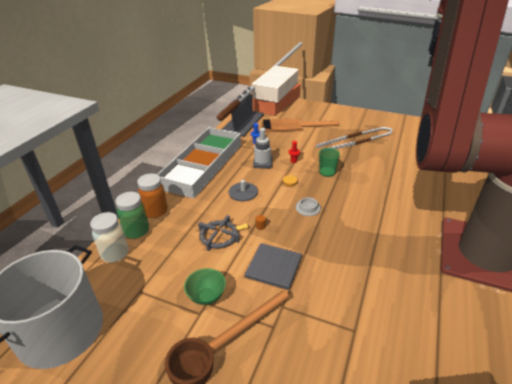

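Top view: stack at (342,160), post (275,165), burner (203,172) with its inlet toward (220,190), cup (277,242), slab (183,238), tumbler (357,244), bowl (127,195). The red and blue decoys are at (362,196) and (386,132).

Run:
```python
from h import *
from scipy import ndimage
z=np.load("top0.npz"); W=cloud(z['d'],z['K'],z['T']); p=z['p']
print("bench z",np.nanmedian(W[270:300,100:230,2]))
Z=W[...,2]
lab,n=ndimage.label((Z>0.006)&(Z<0.4))
for i in range(1,n+1):
    m=lab==i
    if m.sum()<25: continue
    v,u=np.where(m); P=W[m]
    (c,wh,a)=cv2.minAreaRect(P[:,:2].astype(np.float32)*1000)
    print(i,m.sum(),"uv",int(u.mean()),int(v.mean()),"mean",P.mean(0).round(4),"rect",np.round(c,1),np.round(wh,1),round(a,1),"zmax",P[:,2].max().round(4))
def circ(name,c,r,z0,z1):
    m=(np.hypot(Z*0+W[...,0]-c[0],W[...,1]-c[1])<r)&(Z>z0)&(Z<z1); P=W[m]
    (q,R)=cv2.minEnclosingCircle(P[:,:2].astype(np.float32)*1000); print(name,m.sum(),"encl",np.round(q,1),round(R,1),"mean",(P.mean(0)*1000).round(1))
g=W[160,342,:2]
print(g)
for a,b in((.01,.025),(.058,.07),(.082,.096),(.1,.108),(.12,.15)): circ("stack%.3f"%a,g,.06,a,b)
crop=cv2.resize(p[100:280,90:410],None,fx=2.5,fy=2.5,interpolation=cv2.INTER_CUBIC); save(crop[:, :800],"crop0.png")
```

```text
bench z -0.00037608972079117287
1 5408 uv 49 96 mean [0.8322 0.565  0.0876] rect [828.4 553.2] [201.1 175.5] 50.2 zmax 0.1535
2 975 uv 141 86 mean [0.858  0.3313 0.0833] rect [865.7 338.1] [65.5 64.8] 70.6 zmax 0.1138
3 934 uv 175 86 mean [0.8575 0.2436 0.0842] rect [865.6 248.3] [65.4 64.9] 72.9 zmax 0.114
4 894 uv 209 86 mean [0.8568 0.1562 0.0853] rect [866.5 158. ] [64.7 66.4] 76.3 zmax 0.1142
5 12205 uv 374 95 mean [ 0.8444 -0.2707  0.0494] rect [ 843.8 -292.4] [733.6 153.1] 85.7 zmax 0.1335
32 2385 uv 448 163 mean [ 0.6681 -0.4744  0.0135] rect [ 636.6 -491.8] [299.2  87.6] 25.5 zmax 0.0193
33 212 uv 385 131 mean [ 0.7452 -0.2998  0.0497] rect [ 747.5 -302. ] [37.3 34.4] 46.1 zmax 0.0807
35 653 uv 340 160 mean [ 0.6653 -0.1756  0.0648] rect [ 674.  -183.7] [62.3 62.3] 17.6 zmax 0.1343
36 785 uv 202 172 mean [0.6461 0.1825 0.0179] rect [641.8 174.3] [129.6 101.8] 53.4 zmax 0.0326
37 726 uv 274 164 mean [ 0.6689 -0.0118  0.0095] rect [668.5 -11.9] [86.6 88.3] 67.6 zmax 0.0478
42 831 uv 126 193 mean [0.5885 0.38   0.0264] rect [586.3 371.5] [89.4 89.2] 89.7 zmax 0.0481
44 194 uv 3
[... 823 characters left out ...]
ect [463.  -12.1] [49.  51.8] 0.5 zmax 0.0246
107 5416 uv 32 306 mean [0.3051 0.5985 0.0344] rect [304.7 607.2] [200.7 159. ] 5.7 zmax 0.0471
109 688 uv 46 375 mean [0.1535 0.5329 0.0653] rect [144.3 574.5] [130.8  55. ] 88.4 zmax 0.1587
110 499 uv 264 378 mean [0.2211 0.0241 0.2847] rect [218.9  32.5] [  4.2 111.7] 11.1 zmax 0.3268
[ 0.65999959 -0.1729062 ]
stack0.010 164 encl [ 673.9 -184.2] 41.6 mean [ 661.4 -174.6   15.7]
stack0.058 83 encl [ 674.2 -183.5] 27.9 mean [ 662.9 -175.1   65.1]
stack0.082 157 encl [ 674.6 -182.6] 23.8 mean [ 670.  -177.8   90.9]
stack0.100 9 encl [ 669.8 -185.4] 11.5 mean [ 668.3 -180.9  102.6]
stack0.120 54 encl [ 673.8 -182.9] 8.9 mean [ 672.8 -182.2  129.7]
```

View pics/crop0.png

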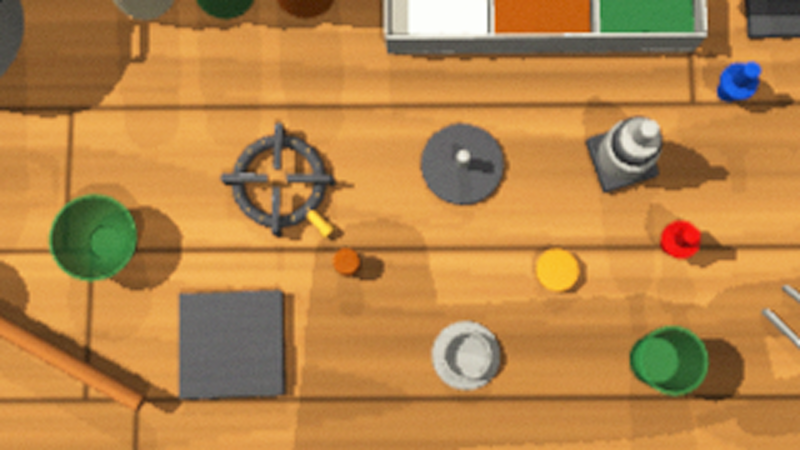

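The crop confirms the layout. The stack's centre is about (0.674, -0.183) and its plate is turned about 17.6°. The burner's arms lie along world x/y, with the brass inlet toward -x,-y. Next I refine the stand centres, cross-check them with the side view, and plan yaw.

Run:
```python
from h import *
for n in("top","side"):
    z=np.load(n+"0.npz"); W=cloud(z['d'],z['K'],z['T']); Z=W[...,2]
    def f(name,c,r,z0,z1):
        m=(np.hypot(W[...,0]-c[0],W[...,1]-c[1])<r)&(Z>z0)&(Z<z1); P=W[m]
        if m.sum()<4: print(n,name,m.sum());return
        q,R=cv2.minEnclosingCircle(P[:,:2].astype(np.float32)*1000); rc=cv2.minAreaRect(P[:,:2].astype(np.float32)*1000)
        print(n,name,m.sum(),"encl",np.round(q,1),round(R,1),"rect",np.round(rc[0],1),np.round(rc[1],1),round(rc[2],1),"z",np.median(P[:,2]).round(4))
    f("cuprim",(.463,-.012),.05,.016,.024); f("post",(.6685,-.012),.03,.038,.05); f("foot",(.6685,-.012),.06,.005,.012)
    f("burner",(.647,.18),.066,.023,.033); f("slab",(.476,.2325),.09,.009,.02); f("base",(.674,-.1835),.05,.008,.02)
    f("ringtop",(.674,-.1835),.03,.08,.1);f("stem",(.674,-.1835),.03,.12,.14)
s=observe(); print(s)
for c in((.674,-.1835),(.463,-.012),(.6685,-.012),(.645,.18),(.476,.2325)):
    for a in(17.6,-72.4,107.6): print(c,a,[np.round(inverse_kinematics([*c,h],[0,np.pi/2,np.radians(a)]),2).tolist() if inverse_kinematics([*c,h],[0,np.pi/2,np.radians(a)]) is not None else None for h in(0.0,.2)])
```

```text
top cuprim 92 encl [463.6 -13.7] 25.7 rect [463.  -13.3] [49.3 48.9] 89.8 z 0.0191
top post 22 encl [668.2 -11.4] 6.3 rect [667.9 -10.8] [10.3 10.4] 88.5 z 0.0444
top foot 776 encl [668.6 -12. ] 45.1 rect [668.3 -11.9] [86.6 88.6] 67.6 z 0.0078
top burner 235 encl [650.  185.8] 59.8 rect [649.5 184.8] [87.9 86.2] 45.1 z 0.0278
top slab 1749 encl [476.1 232.8] 75.8 rect [476.4 232.5] [109.8 108.5] 1.6 z 0.0137
top base 158 encl [ 673.9 -184.2] 41.6 rect [ 674.  -183.7] [62.4 62.1] 17.9 z 0.0152
top ringtop 218 encl [ 674.4 -182.9] 23.9 rect [ 674.  -182.1] [45.6 44.7] 44.9 z 0.0942
top stem 54 encl [ 673.8 -182.9] 8.9 rect [ 673.  -182.9] [17.1 15.6] 89.4 z 0.1304
side cuprim 62 encl [465.7 -11.1] 27.4 rect [465.1 -12.2] [49.5 50. ] 77.4 z 0.0181
side post 15 encl [669.4  -7.3] 6.5 rect [669.4  -8.5] [11.3 10.4] 44.3 z 0.0414
side foot 323 encl [669.6 -11. ] 45.7 rect [670.1 -10. ] [86.4 86.9] 84.1 z 0.0068
side burner 201 encl [651.2 188. ] 59.4 rect [651.2 187.9] [86.7 84.1] 43.1 z 0.0264
side slab 1608 encl [477.1 235.4] 76.4 rect [477.6 235. ] [110.4 112.3] 2.4 z 0.0128
side base 
[... 1509 characters left out ...]
685, -0.012) 17.6 [[-0.14, 0.56, 1.54, 0.0, 1.03, -2.01], [-0.14, 0.34, 1.43, 0.0, 1.36, -2.01]]
(0.6685, -0.012) -72.4 [[-0.14, 0.56, 1.54, -0.0, 1.03, -0.44], [-0.14, 0.34, 1.43, -0.0, 1.36, -0.44]]
(0.6685, -0.012) 107.6 [None, None]
(0.645, 0.18) 17.6 [[0.15, 0.57, 1.54, -0.0, 1.04, -1.72], [0.15, 0.35, 1.43, -0.0, 1.36, -1.72]]
(0.645, 0.18) -72.4 [[0.15, 0.57, 1.54, -0.0, 1.04, -0.15], [0.15, 0.35, 1.43, -0.0, 1.36, -0.15]]
(0.645, 0.18) 107.6 [None, None]
(0.476, 0.2325) 17.6 [[0.31, 0.29, 1.93, -0.0, 0.92, -1.57], [0.31, 0.02, 1.81, -0.0, 1.32, -1.57]]
(0.476, 0.2325) -72.4 [[0.31, 0.29, 1.93, -0.0, 0.92, -0.0], [0.31, 0.02, 1.81, -0.0, 1.32, -0.0]]
(0.476, 0.2325) 107.6 [None, None]
```

Both views agree to 2–3 mm, so I'll use weighted means. Plunger first.

```bash
cat >> h.py <<'E'
R0=[0,np.pi/2,np.radians(-72.3)]
S=(.674,-.1825)
def st(t): s=observe(); print(t,round(s["time_s"],1),s["eef_pos"].round(4),"op",round(s["opening"],4),"F",s["ft_force"].round(1))
def pick(z,op,f,rot=R0,top=.24,xy=S):
    gripper_to(op); movep([*xy,top],rot); move_l([*xy,z+.02],feed=.15)
    print("hit",move_l([*xy,z],feed=.04,max_force=8)); st("down")
    gripper_to(.0,f); hold(.3); st("grip")
    move_l([*xy,z+.03],feed=.05); move_l([*xy,top],feed=.15); st("lifted")
def place(xy,z,op,rot=R0,top=.24):
    movep([*xy,top],rot); hold(.2); move_l([*xy,z+.015],feed=.12); hold(.2)
    print("contact",move_l([*xy,z-.004],feed=.02,max_force=5)); st("placed")
    gripper_to(op); hold(.3); move_l([*xy,z+.03],feed=.06); move_l([*xy,top],feed=.2); st("released")
E
python3 - <<'E'
from h import *
pick(.101,.045,40)
p,d,K,T=snap("side"); save(p[60:260,150:420].repeat(2,0).repeat(2,1),"s1.png")
E
```

```text
hit False
down 4.4 [ 0.6739 -0.1824  0.1007] op 0.0447 F [-0.3 -0.3  0.1]
grip 5.0 [ 0.6743 -0.1826  0.1015] op 0.0169 F [-0.3 -0.1  3.4]
lifted 6.7 [ 0.6733 -0.1823  0.2384] op 0.017 F [ 0.8 -0.8 -2.6]
```

View pics/s1.png

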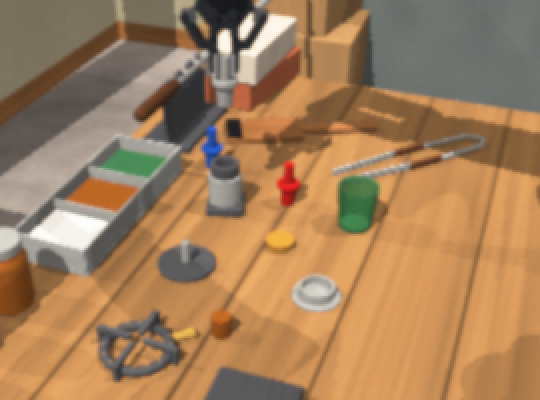

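The plunger hangs upright in the fingers at crop (225,80), and the ring and body are still in place at (224,185). I'll place it, then pick the ring.

Run:
```python
from h import *
place((.464,-.0128),.053,.05)
pick(.0675,.064,40)
p,d,K,T=snap("side"); save(p[60:260,150:420].repeat(2,0).repeat(2,1),"s2.png")
W=cloud(d,K,T); m=(np.hypot(W[...,0]-.464,W[...,1]+.0128)<.04)&(W[...,2]>.06); P=W[m]; print("stem pts",len(P),P.mean(0).round(4),P[:,2].max().round(4))
```

```text
contact True
placed 10.5 [ 0.4638 -0.0128  0.0534] op 0.017 F [-1.2 -0.2  5.2]
released 12.8 [ 0.4631 -0.0126  0.2384] op 0.0503 F [-0.1  0.1 -0.4]
hit False
down 15.9 [ 0.6739 -0.1825  0.0672] op 0.0641 F [-0.4  0.6  0.5]
grip 16.5 [ 0.6745 -0.1827  0.0682] op 0.0465 F [-0.3  0.2  4.2]
lifted 18.4 [ 0.6733 -0.1822  0.2383] op 0.0464 F [ 0.5  0.7 -1.8]
stem pts 62 [ 0.4643 -0.0082  0.0751] 0.0849
```

View pics/s2.png

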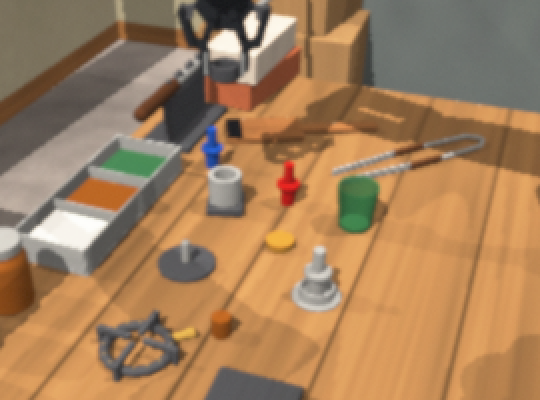

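The plunger stands upright in the cup at crop (318,275) with its top at about 85 mm. The ring is level in the fingers at (224,70). Next: place the ring, pick the body.

Run:
```python
from h import *
place((.6688,-.0115),.0135,.064)
pick(.022,.074,50)
p,d,K,T=snap("side"); save(p[60:260,150:420].repeat(2,0).repeat(2,1),"s3.png")
W=cloud(d,K,T); m=(np.hypot(W[...,0]-.6688,W[...,1]+.0115)<.04)&(W[...,2]>.02); P=W[m]; print("ring pts",len(P),P.mean(0).round(4),np.percentile(P[:,2],[50,80,99]).round(4))
```

```text
contact True
placed 22.2 [ 0.6686 -0.0115  0.0141] op 0.0463 F [-0.   0.5  4.6]
released 24.6 [ 0.6679 -0.0114  0.238 ] op 0.064 F [ 0.6 -0.1 -0.8]
hit False
down 27.7 [ 0.6739 -0.1825  0.0217] op 0.0737 F [-0.1 -1.1  0.2]
grip 28.3 [ 0.6746 -0.1826  0.0226] op 0.054 F [ 1.6 -0.1  2.4]
lifted 30.4 [ 0.6733 -0.1823  0.2383] op 0.0541 F [ 0.4 -0.4 -5. ]
ring pts 161 [ 0.6677 -0.0061  0.0303] [0.0311 0.0334 0.0436]
```

View pics/s3.png

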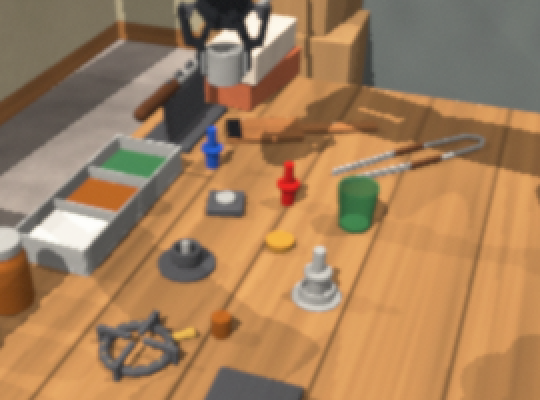

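The ring is down over the post at crop (186,255), and the body is level in the fingers at (224,65). The base plate is free at (226,203). Next: place the body, then re-measure the plate.

Run:
```python
from h import *
place((.6505,.1865),.034,.072)
p,d,K,T=snap("top"); save(p[100:280,90:410].repeat(2,0).repeat(2,1),"t4.png")
W=cloud(d,K,T); m=(np.hypot(W[...,0]-.674,W[...,1]+.1825)<.07)&(W[...,2]>.008)&(W[...,2]<.03); P=W[m]
print(len(P),cv2.minAreaRect(P[:,:2].astype(np.float32)*1000))
sp=P[P[:,2]>.0195]; print("spigot",len(sp),cv2.minEnclosingCircle(sp[:,:2].astype(np.float32)*1000))
```

```text
contact True
placed 34.7 [0.6503 0.1865 0.0346] op 0.0542 F [-0.9  0.3  5.9]
released 37.0 [0.6496 0.1863 0.238 ] op 0.0716 F [-0.4 -0.1  0.1]
534 ((673.846435546875, -184.21206665039062), (62.181461334228516, 62.53830337524414), 16.792720794677734)
spigot 114 ((676.2869262695312, -196.84548950195312), 28.52720069885254)
```

View pics/t4.png

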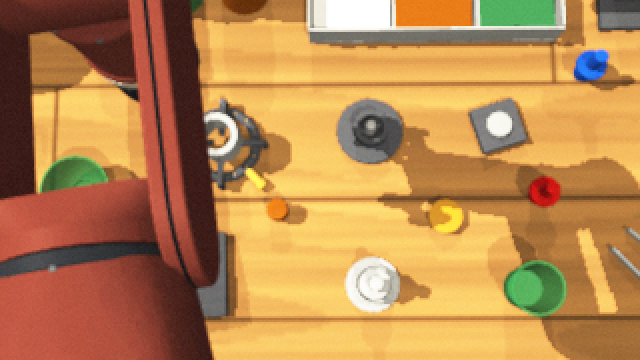

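The body is on the burner at crop (222,133) (partly behind the arm), the ring on the post at (371,128), and the plunger in the cup at (372,283). The base plate is at (498,125) and hasn't moved. Now the base plate.

Run:
```python
from h import *
pick(-.002,.08,50,rot=[0,np.pi/2,np.radians(-73)],xy=(.674,-.1835))
p,d,K,T=snap("side"); save(p[40:260,150:420].repeat(2,0).repeat(2,1),"s5.png")
```

```text
hit False
down 41.0 [ 0.6739 -0.1835 -0.0023] op 0.0802 F [0.1 0.2 0.6]
grip 41.6 [ 0.6745 -0.1837 -0.0013] op 0.061 F [ 0.8 -0.   5.8]
lifted 43.9 [ 0.6734 -0.1832  0.2384] op 0.0603 F [-0.3 -0.5 -3.9]
```

View pics/s5.png

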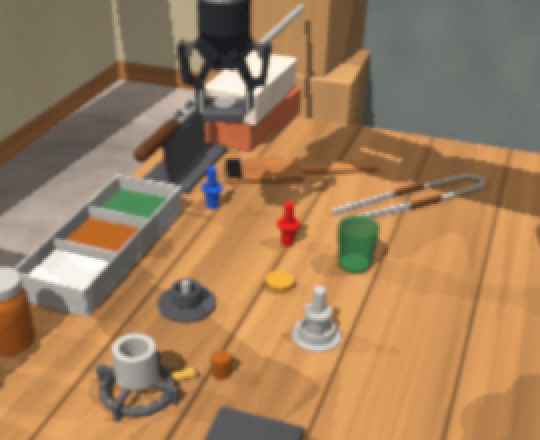

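The plate is held level at crop (224,105). The body stands on the burner at (136,362), and I'll check its centring numerically after placing the plate.

Run:
```python
from h import *
place((.4768,.2333),.012,.076,rot=[0,np.pi/2,np.radians(-88.3)])
movep([.25,-.5,.3],[0,np.pi/2,np.radians(-88)]); hold(.3)
for n in("top","side"):
    p,d,K,T=snap(n); save(p[100:280,90:410].repeat(2,0).repeat(2,1) if n=="top" else p,n+"6.png")
    W=cloud(d,K,T); Z=W[...,2]
    for name,c,r,a,b in(("plunger stem",(.464,-.013),.04,.072,.1),("plunger flange",(.464,-.013),.04,.042,.056),("ring top",(.669,-.0115),.045,.028,.038),("body top",(.6505,.1865),.05,.07,.09),("base top",(.477,.2335),.06,.025,.033),("spigot",(.477,.2335),.05,.034,.045),("slab",(.477,.2335),.09,.009,.02),("tumbler",(.457,-.212),.05,.03,.09),("bowl",(.586,.3715),.06,.02,.06),("burner",(.65,.1865),.066,.023,.033)):
        def f(P):
            q=P[:,:2].astype(np.float32)*1000; e=cv2.minEnclosingCircle(q); A=np.c_[P[:,:2]-P[:,:2].mean(0),np.ones(len(P))]; 
            return np.round(e[0],1),round(e[1],1),"z",np.median(P[:,2]).round(4),"tilt",np.hypot(*np.linalg.lstsq(A,P[:,2],rcond=None)[0][:2]).round(3)
        m=(np.hypot(W[...,0]-c[0],W[...,1]-c[1])<r)&(Z>a)&(Z<b)
        print(n,name,m.sum(),*(f(W[m]) if m.sum()>3 else ()))
st("end")
```

```text
contact True
placed 48.7 [0.4766 0.2333 0.0127] op 0.0608 F [-1.1 -0.2  5.6]
released 51.1 [0.4759 0.233  0.2384] op 0.076 F [ 0.1 -0.8 -1.3]
top plunger stem 43 [463.8 -13.8] 8.8 z 0.0833 tilt 0.05
top plunger flange 147 [463.7 -13.8] 19.7 z 0.0478 tilt 0.023
top ring top 156 [668.4 -12.6] 23.9 z 0.0333 tilt 0.019
top body top 220 [650.2 184.4] 27.7 z 0.0774 tilt 0.014
top base top 439 [475.6 231.9] 41.5 z 0.0294 tilt 0.011
top spigot 123 [478.9 234.8] 23.3 z 0.0359 tilt 0.031
top slab 1166 [476.1 232.5] 75.6 z 0.0137 tilt 0.003
top tumbler 370 [ 457.2 -211.8] 33.7 z 0.0658 tilt 0.116
top bowl 511 [587.  371.7] 46.7 z 0.0362 tilt 0.018
top burner 162 [651.7 186.2] 60.1 z 0.0278 tilt 0.002
side plunger stem 39 [465.5 -11.4] 10.6 z 0.0804 tilt 0.227
side plunger flange 90 [465.2 -10.8] 20.8 z 0.0466 tilt 0.02
side ring top 100 [669.4 -11.6] 25.9 z 0.032 tilt 0.01
side body top 191 [650.8 186.2] 29.1 z 0.0761 tilt 0.024
side base top 412 [477.  234.8] 41.9 z 0.0287 tilt 0.01
side spigot 81 [476.6 234.8] 17.0 z 0.0354 tilt 0.009
side slab 1050 [477.3 235.1] 76.1 z 0.0129 tilt 0.001
side tumbler 397 [ 456.6 -210.6] 36.5 z 0.0578 tilt 0.103
side bowl 723 [585.8 373.2] 46.6 z 0.0355 tilt 0.044
side burner 138 [650.6 187.5] 59.8 z 0.0269 tilt 0.004
end 54.2 [ 0.2502 -0.4999  0.3   ] op 0.0759 F [-0.2 -1.  -0.4]
```

View pics/top6.png

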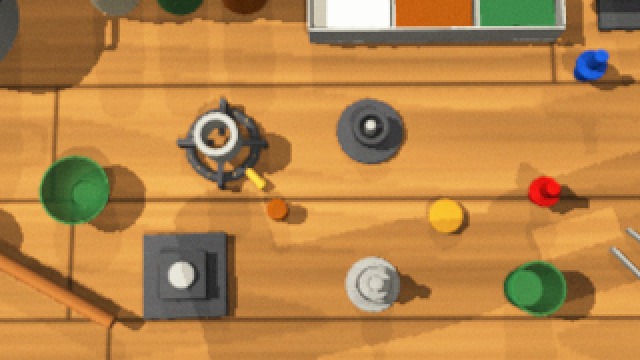

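View pics/side6.png

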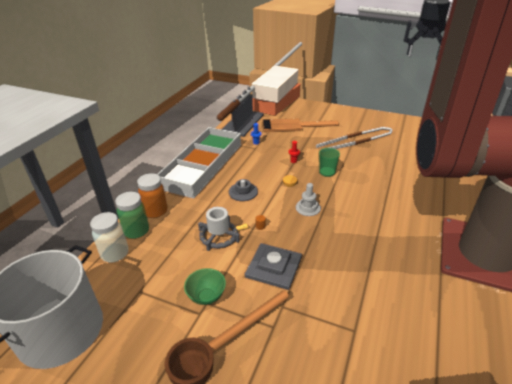

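All four parts stand on their places within about 2 mm at the right heights, and the glass hasn't moved. The pictures agree: plunger (372,283), ring (371,128), body (215,133), plate (182,275) in the top crop.

```bash
python3 -c "
from plant import *
job_done()"
```

```text
the job is handed in; nothing more can be done
```

I took the mould apart from the top and set each part on its place by force-limited lowering. All parts were released, and I handed the job in at about 54 s of the 134 s allowed. `job_done` gives no verdict, so what follows is from my own last camera checks.

- **Centring:** each part was within about 2–3 mm of the centre of its place.
- **Heights:** all were within about 1–2 mm of expected. From the top view, the plunger flange top was at 48 mm, the ring top at 33 mm, the body top at 77 mm and the plate top at 29 mm.
- **Tilt:** fits to the flat tops gave 0.024 rad or less.
- **Glass:** the tumbler and bowl were within about 1 mm of where they started, and the arm was clear of everything.

**Disagreements:**
- The side camera differed from the top camera by 2–3 mm, mostly in y and z, so I mainly used the top view.
- Tilt fits over areas that included curved sides gave meaningless values: plunger stem 0.05 and 0.23, tumbler about 0.11. I relied on the flat tops and the pictures instead.
- The top view's fit for the plate's spigot was contaminated by edge points. The side view's fit was good.

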